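# Put the dry-air line into service

## Task

On the aluminium air panel, turn the blue regulator knob until its pointer stands at the red set mark (leave the mark itself where it is), then swing the black lock ring's bar clockwise (seen from above) to its stop to lock that setting. Only then open the valve by pushing its yellow lever through the quarter turn to its end stop, in line with the pipe and pointing away from the regulator. The pointer must still be at the mark at the end, and the things lying round the panel must stay where they are.

Things in the scene. Friction and masses are not known exactly. Their poses are not given: they have to be found in the camera images.
- air_panel: Fixed aluminium plate, 150 (x) x 300 (y) mm, top 12 mm above the bench. Origin: centre of its underside; z up. Yaw within 18 degrees, its -x side faces the robot. A pipe runs along its y axis (fittings up to 47 mm high). On it, at panel x 0: grey regulator at y +55 mm, gauge (34 mm across, top 58 mm high) at y -11, brass ball valve (top 64 mm high) at y -65.
- regulator_axis (a point): Point on the vertical axis shared by knob, scale disc and lock ring, on the top face of the fixed white scale disc (92 mm across, 4 mm thick), 66 mm above the bench. Axes parallel to the panel's.
- knob (a joint): Angle of the blue knob, rad, growing clockwise seen from above; 0 = pointer to the panel's -x, pi/2 would be its +y. Range -1.2 to 1.2, starts at -0.9 to -0.6. Skirt 58 mm across, top 74 mm above the bench; on it a grip bar 54 mm long, 16 mm wide, top 95 mm above the bench, centred on the axis and lying along the pointer's direction. Stays where left; turns with 0.12 N m.
- pointer_tip (a point): Tip of the black pointer on the knob's skirt, 39 mm from the axis.
- mark (a point): Where the pointer tip has to stand: 39 mm from the knob's axis, at a knob angle between -0.2 and 0.4 rad. The red clip (8 x 6 x 6 mm) that marks it sits just outside this point on the disc's rim, its top 69 mm above the bench; it is stiff to move.
- lock_ring (a joint): Angle of the black ring (68 mm across) under the scale disc, rad, growing clockwise from above as it tightens; starts at 0 to 0.35, tight stop at 1.2. Its level steel bar, 10 mm thick, 54 mm above the bench, reaches from 34 to 94 mm from the axis. The bar's direction in the panel frame, counter-clockwise from +x, is 165 degrees minus this angle. Stays where left; turns with 0.22 N m.
- bar_end (a point): Centre of the black ball (18 mm across) at the end of the lock ring's bar, 94 mm from the knob's axis, 54 mm above the bench.
- valve_lever (a joint): Angle of the valve lever, rad, growing counter-clockwise seen from above as it opens; 0 = closed, pointing to the panel's -x, across the pipe; pi/2 = fully open, at the end stop, pointing to the panel's -y, along the pipe. Starts at 0 to 0.2. Turns with about 0.3 N m and stays where it is left.
- valve_axis (a point): Point on the valve lever's vertical turning axis at the middle height of the yellow sleeve, 79 mm above the bench.
- lever_end (a point): Free end of the valve lever, 120 mm from its axis, at the middle height of the sleeve. The yellow sleeve covers the lever from 35 to 120 mm from the axis, is 22 mm wide and spans 72 to 86 mm above the bench.
- lab_jack: Obstacle, fixed furniture beside the starting robot, not part of the job: pink scissor jack, 152 (x) x 196 (y) mm, 362 mm high, filling about x 0.24 to 0.39, y -0.52 to -0.32. A thick black tube hangs over it from 370 mm up. Origin on the bench under its knob end.
- multimeter: Bystander: hand multimeter lying flat, 150 x 74 x 45 mm, origin at the centre of its underside. To be left alone.
- screwdriver: Bystander: red screwdriver lying flat, 175 mm long, 24 mm high, origin at its underside. To be left alone.
- solder_spool: Bystander: solder spool standing on its flange, 58 mm across, 40 mm high, origin at the centre of its underside. To be left alone.

How it is judged:
By the outcome, as a careful person would: the job done as asked, in the order asked, and still so for the second after the job is handed in, with the robot touching nothing.
It also fails if it takes over 70 s, if anything falls off the work surface, if the arm or the gripper's body presses on something with over 40 N, if the wrist force passes 120 N, or if a joint passes its speed limit or range.

## Robot

A 7-joint arm with a two-finger parallel gripper is mounted at the origin on a cart in front of the work surface, level with it; the furniture and walls round the work are solid. World frame = base frame: x ahead of the robot, y to its left, z up, the work surface at z = 0. Lengths are in mm, angles in rad, forces in N, time in s.
With the tool pointing down it reaches from about 400 to 850 mm from the base axis. Payload 4.5 kg.
Tool frame: the origin (TCP) lies between the finger pads; the fingertips stand 17 mm ahead of it and the grasp point (between the pads) lies 2 mm behind it; z points along the fingers, y is the line along which they close (so a half turn about z gives the same grasp; the last joint's range is limited). The gripper opens to 85 mm and grips with 20 to 120 N. Pads are 22 mm wide; open, the fingers measure 114 mm over their backs; the gripper's body (76 mm by 85 mm) begins 54 mm behind the grasp point. The pads swing forward as they close: fully open they stand 13 mm farther back than shut.
Start: joints at [-1.086, 0.689, -0.195, 1.565, 0.157, 0.902, -0.215], TCP at [272.288, 562.594, 248.317] pointing down, gripper open.
Joint ranges: [-3.01, 3.01], [-0.46, 2.08], [-1.47, 1.51], [0.13, 2.56], [-1, 4.14], [0.04, 2.09], [-2.66, 2.66]. Speed limits (rad/s): [2.57, 2.57, 3.14, 3.14, 3.14, 3.14, 3.14].

## Interface

Orientations are given as a rotation vector (axis times angle).
In Python, from cell import manip, grab_frame, get_calibration, ticket gives the robot as it stands. The module is installed in compiled form; this text tells all that it offers.
- The arm moves only by the shell command python3 -m pendant 'ROWS'. ROWS is JSON, one flat list of numbers, 7 for each row, row after row: the turn, a rotation vector about the tool's x, y, z in degrees, then the shift along the tool's x, y, z in cm, then the finger opening in cm, from 0 to 8.54. In form: [wx, wy, wz, dx, dy, dz, claw, wx, wy, wz, dx, dy, dz, claw, ...]. A call has 1 to 10 rows; each row shifts and turns the commanded pose from where the row before left it, along the tool's axes as they then stand; what a row does not reach is not made up. A row lasts 1/12 s, in which the tool goes at most 41.7 mm and 7.16 degrees, less where a joint would pass 70% of its speed; a pose out of reach is approached as far as the arm can. A call is refused whole if a number of a shift passes 4.17 or a number of a turn 7.16, either way. A call with a gripper value outside its range is refused whole. The fingers move at their own pace and stop on an object; the grip force is fixed at half the most. Time passes only in rows, so rows that do not move let the fingers close. It gives the time, the measured TCP pose, the force, the opening and the grip force at its end, in the units of the state.
- manip.observe(): the state, without advancing time (a new reading comes with each control period).
- grab_frame(name): name is "scene" or "top"; returns (picture, depth): 420x560x3 uint8, blue, green, red; 420x560 float32, mm along the optical axis (not along the pixel's ray), 0 where there is no reading.
- get_calibration(name): a dict with "intrinsics" (3x3 intrinsics, pixels), "k1" (the pictures are not rectified: a ray, as slopes to the right and down, at radius r is drawn at 1 + k1 r^2 times it, then the intrinsics apply), "extrinsics" (4x4, takes a point from world to camera coordinates). Camera axes: x right, y down, z forward; pixel columns grow to the right and rows downward; lengths in mm; the calibration is good to about 2 mm. A picture is of the moment at which its call begins. get_calibration takes no time and is no camera call.
- ticket.job_done(): hands the job in; it is judged then, once.
The state is a dict: "clock": time; "qpos": joint angles; "joint_velocities": joint speeds; "joint_efforts": joint torques, N m; "eef_pos": TCP position; "tool_rot": TCP orientation; "wrist_force": force on the tool from outside, world axes, zero at the start; "wrist_torque": the same for the moment, N m; "width": opening from 0.0 (shut) to 1.0 (fully open); "grip_force": force on a finger pad.
Only numpy, scipy, OpenCV 4.12 (cv2) and the standard library are available. Lean on these libraries where they do the work, as an engineer would, in place of code of your own. Each camera call takes 0.05 s, during which the arm holds its last target. There are 200 camera calls.

## Working session

There is one attempt and no reset: what is moved stays moved. The work goes in short steps, Python scripts to look and compute and a shell command to move; the robot and the scene stay as the last step left them, time stands still between calls to the robot, and variables do not carry over. Pictures are saved under pics/ and viewed, at most 10 in all, crops included, and the job is handed in when it is done.

```bash
mkdir -p pics; python3 - <<'E'
from cell import manip, grab_frame, get_calibration
import cv2,numpy as np
s=manip.observe()
print({k:np.round(v,3) for k,v in s.items()})
for n in("scene","top"):
    p,d=grab_frame(n); cv2.imwrite(f"pics/{n}0.png",p); np.save(f"{n}0.npy",d)
    c=get_calibration(n); print(n,c)
E
```

```text
{'clock': np.float64(0.0), 'qpos': array([-1.086,  0.69 , -0.195,  1.566,  0.157,  0.903, -0.215]), 'joint_velocities': array([ 0.001, -0.003, -0.002,  0.001, -0.   , -0.001, -0.001]), 'joint_efforts': array([ 1.0000e-03, -5.3962e+01, -1.2660e+00, -1.5853e+01,  9.0000e-03,
        1.0000e-02, -0.0000e+00]), 'eef_pos': array([272.07 , 561.972, 247.463]), 'tool_rot': array([-7.020e-01, -3.062e+00,  3.000e-03]), 'wrist_force': array([ 0.259, -0.135, -0.079]), 'wrist_torque': array([-0.001,  0.037, -0.007]), 'grip_force': np.float64(0.0), 'width': np.float64(0.999)}
scene {'intrinsics': array([[465.4956949 ,   0.        , 277.91434976],
       [  0.        , 465.4956949 , 215.39521682],
       [  0.        ,   0.        ,   1.        ]]), 'k1': -0.12349491067322138, 'extrinsics': array([[-8.91940722e-01, -4.51765817e-01,  1.86921256e-02,
         4.21267472e+02],
       [-3.53536501e-01,  6.71037567e-01, -6.51705859e-01,
         1.97929389e+02],
       [ 2.81875311e-01, -5.87891343e-01, -7.58241438e-01,
         1.31780453e+03],
       [ 0.00000000e+00,  0.00000000e+00,  0.00000000e+00,
         1.00000000e+00]])}
top {'intrinsics': array([[464.10073759,   0.        , 269.54561442],
       [  0.        , 464.10073759, 206.74411314],
       [  0.        ,   0.        ,   1.        ]]), 'k1': -0.059668682363393344, 'extrinsics': array([[ 1.12746422e-02, -9.99925606e-01,  4.65455701e-03,
         1.46761750e+01],
       [-9.96877414e-01, -1.16038550e-02, -7.81074348e-02,
         4.64932114e+02],
       [ 7.81556349e-02, -3.75938937e-03, -9.96934082e-01,
         1.33403610e+03],
       [ 0.00000000e+00,  0.00000000e+00,  0.00000000e+00,
         1.00000000e+00]])}
```

View both.

View pics/top0.png

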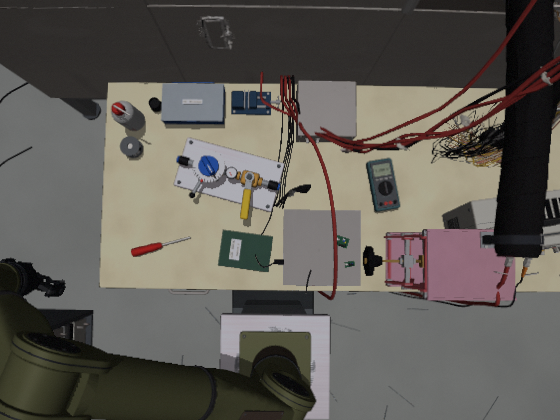

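View pics/scene0.png

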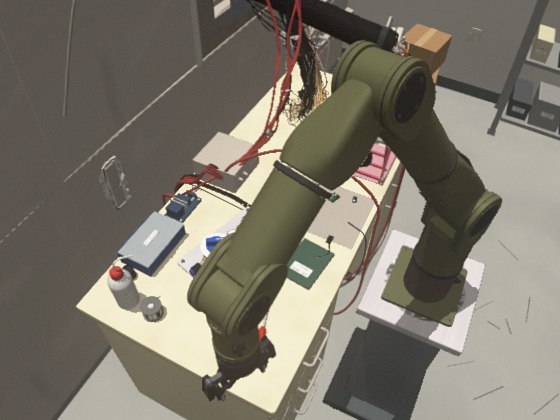

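Top view: panel near (229,175), regulator knob (207,166), valve lever yellow (247,205), ring ball near (193,196). Scene view: the arm hides most of the panel. Enlarged crop next.

```bash
python3 - <<'E'
import cv2
p=cv2.imread("pics/top0.png")[128:228,165:295]
cv2.imwrite("pics/crop0.png",cv2.resize(p,None,fx=6,fy=6,interpolation=cv2.INTER_CUBIC))
E
```

```text
(no output)
```

View pics/crop0.png

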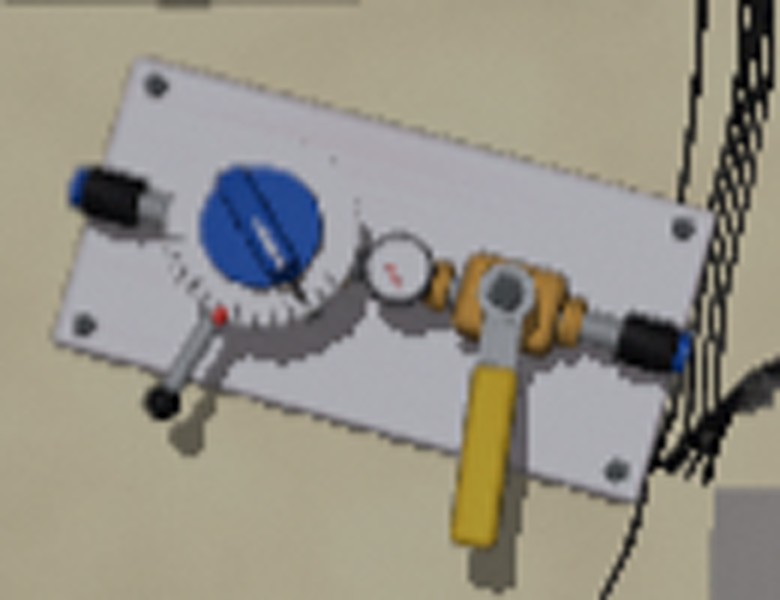

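The crop shows panel corners (140,58),(713,212),(640,500),(53,340), knob centre (261,226), pointer tip (304,300), red clip (220,316), ball (162,402), lever bolt (506,290), lever end (474,545).

```bash
cat >h.py <<'E'
import numpy as np,cv2
from cell import get_calibration
from scipy.spatial.transform import Rotation as R
def ray(n,u,v):
    c=get_calibration(n);K=np.array(c["intrinsics"]);E=np.array(c["extrinsics"])
    x=cv2.undistortPoints(np.array([[[u,v]]],float),K,np.array([c["k1"],0,0,0]))[0,0]
    Rm=E[:3,:3];return -Rm.T@E[:3,3],Rm.T@np.array([*x,1])
def onz(n,u,v,z):
    o,d=ray(n,u,v);return o+d*(z-o[2])/d[2]
def dep(n,u,v,D):
    o,d=ray(n,u,v);return o+d*D[int(round(v)),int(round(u))]
E
python3 - <<'E'
from h import *
D=np.load("top0.npy")
f=lambda u,v:(u/6+165-.4,v/6+128-.4)
pts=dict(c1=(140,58,12),c2=(713,212,12),c3=(640,500,12),c4=(53,340,12),knob=(261,226,80),tip=(304,300,71),clip=(220,316,69),ball=(162,402,54),bolt=(506,290,86),lend=(474,545,79),lmid=(484,450,86),gauge=(398,268,58))
W={}
for k,(u,v,z) in pts.items():
    W[k]=onz("top",*f(u,v),z); print(k,W[k].round(1),dep("top",*f(u,v),D).round(1))
# panel fit
L=np.array([[75,150],[75,-150],[-75,-150],[-75,150]]);P=np.array([W[k][:2] for k in("c1","c2","c3","c4")])
c=P.mean(0);A=(P-c);th=np.arctan2((L[:,0]*A[:,1]-L[:,1]*A[:,0]).sum(),(L*A).sum());
Rm=np.array([[np.cos(th),-np.sin(th)],[np.sin(th),np.cos(th)]]);print("panel",c,th,np.degrees(th),(A@Rm-L).round(1))
reg=c+Rm@[0,55];val=c+Rm@[0,-65];print("reg",reg,"valve",val)
for k,a in(("tip",reg),("clip",reg),("ball",reg),("lend",val),("lmid",val)):
    d=Rm.T@(W[k][:2]-a);print(k,d.round(1),np.hypot(*d).round(1),"ccw from +x deg",np.degrees(np.arctan2(d[1],d[0])).round(1),"cw from -x rad",np.round((np.pi-np.arctan2(d[1],d[0])+np.pi)%(2*np.pi)-np.pi,3))
# depth-based valve/knob
E
```

```text
c1 [669.3 264.6  12. ] [667.9 263.5  18.1]
c2 [595.4 -19.5  12. ] [594.2 -19.3  18.7]
c3 [453.   14.8  12. ] [453.3  14.8   7.1]
c4 [528.3 303.6  12. ] [528.8 304.4   8.2]
knob [574.5 193.7  80. ] [572.1 191.9  94.2]
tip [541.1 173.9  71. ] [541.3 174.1  69.6]
clip [533.4 213.5  69. ] [532.6 212.6  74.8]
ball [494.  242.2  54. ] [493.1 240.8  62.9]
bolt [544.7  78.6  86. ] [545.3  78.7  82.1]
lend [426.6  91.9  79. ] [426.2  91.6  85.7]
lmid [470.1  87.6  86. ] [469.8  87.4  90.3]
gauge [558.7 131.1  58. ] [558.4 130.9  60. ]
panel [561.47381378 140.85965191] -0.254484911540448 -14.580911381027768 [[-1.8 -3.1]
 [-1.8  3.3]
 [ 1.7  0.7]
 [ 1.9 -0.9]]
reg [575.31989565 194.08827219] valve [545.11026249  77.95310067]
tip [-28.  -28.2] 39.7 ccw from +x deg -134.9 cw from -x rad -0.787
clip [-45.5   8.2] 46.2 ccw from +x deg 169.8 cw from -x rad 0.178
ball [-90.8  26.1] 94.5 ccw from +x deg 164.0 cw from -x rad 0.28
lend [-118.2  -16.3] 119.4 ccw from +x deg -172.1 cw from -x rad -0.137
lmid [-75.   -9.5] 75.6 ccw from +x deg -172.8 cw from -x rad -0.126
```

```bash
python3 - <<'E'
from h import *
S=np.load("scene0.npy");D=np.load("top0.npy")
for p in[(470,215),(385,80),(300,180),(230,290),(380,160)]: print(p,dep("scene",*p,S).round(0))
print("top heights")
c=[(u,v) for v in range(150,236,6) for u in range(250,345,6)]
print(np.array([dep("top",u,v,D)[2] for u,v in c]).reshape(-1,16).round(0).astype(int))
print(onz("top",250,150,60).round(),onz("top",340,234,60).round())
for p in[(122,112),(193,104),(330,107),(130,148),(331,203),(525,150)]: print(p,dep("top",*p,D).round(0))
E
python3 -m pendant '[0,0,-7.1,0,0,0,8.54, 0,0,-7.1,0,0,0,8.54, 0,0,-7.1,0,0,0,8.54, 0,0,-7.1,0,0,0,8.54, 0,0,-7.1,0,0,0,8.54, 0,0,-7.1,0,0,0,8.54, 0,0,-7.1,0,0,0,8.54, 0,0,-7.0,0,0,0,8.54, 0,0,0,0,0,0,8.54]'
python3 -c "
from cell import manip;s=manip.observe();print(s['qpos'].round(3) if hasattr(s['qpos'],'round') else s['qpos'])"
```

```text
(470, 215) [-18.  69. 385.]
(385, 80) [170. 352. 818.]
(300, 180) [229. 449. 710.]
(230, 290) [264. 574. 604.]
(380, 160) [ 284. -437.    4.]
top heights
[[  2   1   3   4   5   6   4  -1   3   5   1 166   1   4   5  -6]
 [ 16   6   2   3   5  -3  10  -2   2   3  -1   7   4   2   5   3]
 [ 15  14  16  12  14  13   2   3   2   4   1   4 184   2   3   0]
 [ 19  11  17  11  15   7  -3   0   1   1   2  -3 187   8   4   5]
 [ 85  49  15  10  16   9   3   3   4  -2   1   3   4   5  -4   8]
 [ 81  51  43  14  19   6   1   7   3   5   3  -3   6 201   5   7]
 [ 87  32  17  49  49   7   0   4 137 144 143   3   1 206   2   1]
 [ 89  12  14  20  11   2   1 110   0  28   5  -1  -2 208   1   0]
 [  8  13  14  17  21   6  27  -1   1   2  -5   2   3   3   1   3]
 [ 11  10  19  14  66  71   1   4   1   2   3  -2  -1   7   0   3]
 [  1   1  -1  11   2   5   6   3   3   4   5   4   7   7 212  -4]
 [  0   2   2   2  -3   0   3   4   3   5   3   5   7   2 208   3]
 [  7   3  -1   9   1   1   4   8   6   7   7   6   6   6 210   0]
 [  1   4   0   4   1   3   7   1   6   0   7   5   7  11 201   8]
 [ 10  11   3   5   0  -1   7   2   7   0   2   7   8   4 195  11]]
[623.  78.  60.] [ 387. -179.   60.]
(122, 112) [707. 422. 146.]
(193, 104) [758. 245.  53.]
(330, 107) [ 743. -147.   90.]
(130, 148) [630. 428.  39.]
(331, 203) [ 461. -133.  207.]
(525, 150) [ 359.   25. 1366.]
clock: 0.85
eef_pos: [272.4, 562.1, 247.7]
tool_rot: [0.84, -3.026, 0.001]
wrist_force: [-0.9, -0.1, 0.4]
width: 1.001
grip_force: 0.0
[-0.934  0.72  -0.478  1.557  0.378  0.959  0.583]
```

```bash
python3 -m pendant '[0,0,0,-0.58,-3.93,0,8.54, 0,0,0,-0.58,-3.93,0,8.54, 0,0,0,-0.58,-3.93,0,8.54, 0,0,0,-0.58,-3.93,0,8.54, 0,0,0,-0.58,-3.93,0,8.54, 0,0,0,-0.58,-3.93,0,8.54]'
python3 -m pendant '[0,0,0,-0.58,-3.93,0,4.5, 0,0,0,-0.58,-3.93,0,4.5, 0,0,0,-0.58,-3.93,0,4.5, 0,0,0,-0.58,-3.93,0,4.5, 0,0,0,-0.58,-3.93,0,4.5, 0,0,0,-0.58,-3.93,0,4.5,0,0,0,0,0,0,4.5,0,0,0,0,0,0,4.5]'
python3 - <<'E'
from h import *
from cell import manip,grab_frame
print(np.round(manip.observe()["qpos"],2))
D=np.load("top0.npy")
c=[(u,v) for v in range(176,212,2) for u in range(268,316,2)]
W=np.array([dep("top",u,v,D) for u,v in c]);W=W[W[:,2]>35];print(W.round(0).astype(int).tolist())
p,d=grab_frame("scene");cv2.imwrite("pics/s1.png",p);np.save("s1.npy",d)
E
```

```text
clock: 1.35
eef_pos: [424.1, 376.2, 248.2]
tool_rot: [0.831, -3.03, 0.001]
wrist_force: [1.2, 0.6, -0.1]
width: 0.997
grip_force: 0.0
clock: 2.02
eef_pos: [575.7, 189.8, 247.5]
tool_rot: [0.821, -3.032, 0.003]
wrist_force: [-0.9, 0.6, -0.1]
width: 0.527
grip_force: 0.0
[-0.1   0.7  -0.52  1.61  0.41  0.94  1.33]
[[540, 20, 41], [540, 14, 41], [534, 25, 42], [533, 20, 49], [533, 14, 50], [534, 8, 47], [534, 2, 47], [535, -3, 40], [528, 25, 46], [528, 20, 47], [528, 14, 45], [528, 8, 50], [527, 2, 53], [529, -3, 42], [517, -71, 141], [516, -75, 146], [517, -81, 141], [517, -86, 144], [522, 25, 49], [522, 19, 47], [522, 14, 46], [522, 8, 49], [522, 2, 49], [523, -3, 44], [512, -55, 137], [511, -60, 142], [511, -65, 141], [511, -70, 144], [511, -75, 148], [511, -81, 148], [511, -86, 143], [517, 19, 41], [517, 14, 41], [517, 8, 42], [517, 2, 45], [517, -4, 45], [507, -39, 133], [506, -44, 138], [511, -52, 102], [511, -57, 98], [511, -63, 102], [510, -68, 105], [510, -73, 107], [510, -79, 106], [510, -84, 107], [502, -34, 130], [506, -41, 97], [510, -49, 60], [509, -65, 66], [509, -70, 72], [509, -76, 66], [509, -82, 67], [510, -88, 67], [496, -29, 130], [499, -35, 109], [499, -40, 110], [500, -46, 101], [491, -23, 124], [498, -31, 66], [498, -37, 64], [498, -43, 62], [486, -18, 119], [493, -26, 59], [481, -13, 113], [484, -20, 86], [476, -8, 112], [478, -14, 92], [481, -20, 66], [475, 8, 59], [471, -2, 112], [473, -8, 90], [474, -15, 72], [476, -21, 48], [469, 8, 66], [466, 3, 99], [467, -3, 86], [469, -9, 71], [462, 2, 81], [463, -9, 73], [464, -15, 65], [459, -15, 57]]
```

View pics/s1.png

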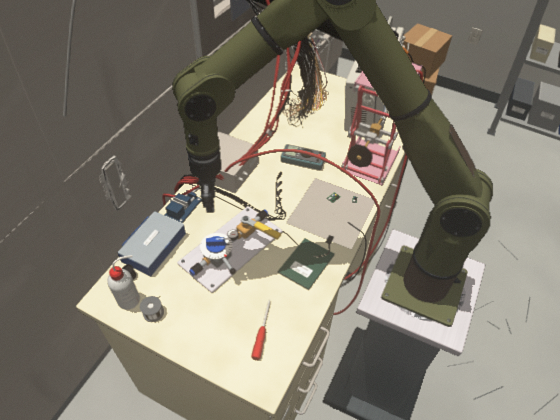

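Scene view: panel unobstructed, knob at (214,243), lever (262,230), a black upright cable strand about (280,195); bystanders well away. I'll enlarge the panel and that cable.

```bash
python3 - <<'E'
import cv2
p=cv2.imread("pics/s1.png")[165:290,175:305]
cv2.imwrite("pics/crop1.png",cv2.resize(p,None,fx=4.8*1.2,fy=4.8,interpolation=cv2.INTER_CUBIC))
E
```

```text
(no output)
```

View pics/crop1.png

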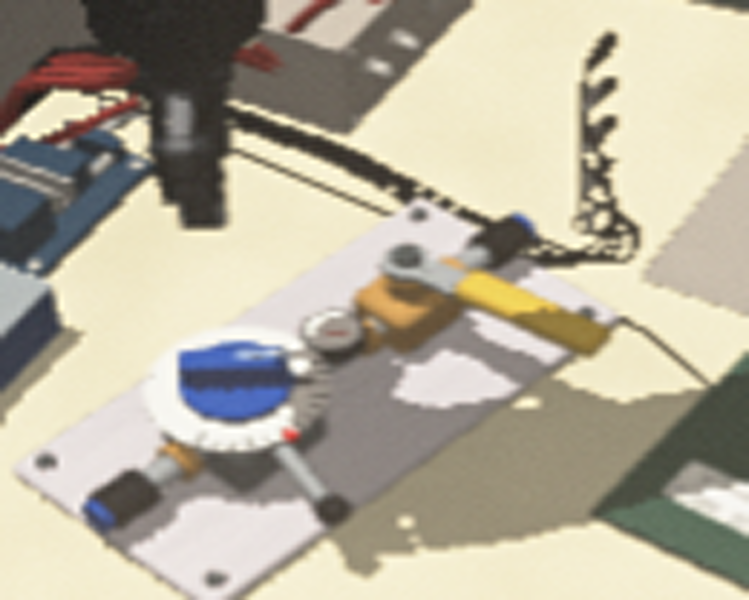

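Crop: knob grip bar around (235,365), red clip (291,434), ball (332,510), lever end (600,335), cable bundle from (610,240) rising to (605,40).

```bash
python3 - <<'E'
from h import *
S=np.load("s1.npy")
f=lambda u,v:(u/5.76+175-.4,v/4.8+165-.4)
for k,u,v,z in[("clip",291,434,68),("ball",332,510,54),("lend",605,330,79),("bolt",406,256,86)]:print(k,onz("scene",*f(u,v),z).round(1))
o=[]
for v in range(171,222,2):
    for u in range(273,288):
        w=dep("scene",u,v,S)
        if 25<w[2]<300:o.append(w.round(0).astype(int).tolist())
print(o)
E
```

```text
clip [529.7 214.1  68. ]
ball [490.9 242.7  54. ]
lend [426.5  82.9  79. ]
bolt [539.   83.6  86. ]
[[513, -88, 141], [514, -77, 142], [510, -76, 145], [509, -81, 140], [505, -80, 143], [512, -67, 142], [510, -69, 141], [508, -72, 140], [505, -73, 140], [510, -57, 144], [510, -62, 140], [507, -64, 139], [505, -67, 137], [509, -55, 138], [506, -55, 139], [505, -47, 138], [512, -82, 104], [511, -86, 101], [506, -84, 105], [506, -41, 135], [505, -46, 131], [496, -36, 144], [495, -40, 141], [507, -72, 106], [507, -78, 101], [507, -85, 95], [504, -37, 131], [513, -64, 102], [495, -33, 139], [495, -39, 134], [507, -72, 98], [502, -34, 126], [496, -29, 133], [495, -32, 131], [498, -25, 127], [495, -27, 127], [514, -87, 63], [512, -89, 62], [506, -86, 68], [508, -47, 94], [493, -23, 123], [513, -72, 68], [496, -42, 104], [509, -76, 66], [507, -81, 62], [505, -84, 60], [505, -41, 93], [490, -18, 121], [489, -21, 119], [493, -38, 100], [506, -71, 64], [502, -36, 90], [496, -30, 98], [485, -15, 117], [483, -17, 117], [499, -29, 89], [480, -11, 115], [512, -84, 30], [494, -26, 85], [478, -8, 111], [474, -6, 114], [506, -81, 26], [506, -44, 53], [498, -35, 66], [486, -17, 88], [484, -20, 88], [472, -1, 112], [502, -37, 52], [495, -30, 63], [494, -33, 60], [479, -10, 91], [476, -11, 90], [467, 1, 107], [498, -28, 54], [506, -53, 25], [474, -8, 86], [466, 3, 101], [488, -23, 55], [482, -18, 63], [479, -19, 63], [464, 6, 96], [461, 7, 99], [496, -31, 33], [495, -38, 27], [464, 7, 89], [460, 9, 92], [466, -12, 68], [462, 10, 83], [473, -20, 47], [459, 2, 77], [459, -6, 69], [460, -13, 61], [487, -22, 28], [481, -16, 37], [465, 10, 73], [461, 12, 77], [461, 5, 69], [462, -5, 58], [458, -2, 64], [459, -12, 54], [456, -14, 53], [467, 13, 66], [464, 4, 58], [462, -5, 49], [459, -14, 42], [455, -12, 46], [479, 8, 44], [475, 9, 47], [473, -1, 39], [468, 3, 46], [466, -6, 37], [462, -20, 25], [487, 6, 29]]
```

```bash
python3 -m pendant '[0,0,0,0,0,2.5,4.5, 0,0,0,0,0,2.5,4.5, 0,0,0,0,0,2.5,4.5, 0,0,0,0,0,2.5,4.5, 0,0,0,0,0,0,4.5]'
python3 -c "
from h import *
from cell import manip
s=manip.observe();Rm=R.from_rotvec(s['tool_rot']).as_matrix();print(Rm.round(3));print(Rm.T@(np.array([575,194,96])-s['eef_pos']),s['eef_pos'])"
```

```text
clock: 2.48
eef_pos: [569.9, 194.0, 144.0]
tool_rot: [0.837, -3.019, 0.001]
wrist_force: [-1.7, -0.4, 0.3]
width: 0.522
grip_force: 0.0
[[-0.857 -0.515 -0.009]
 [-0.515  0.857 -0.003]
 [ 0.009  0.002 -1.   ]]
[-4.83890702 -2.73227218 47.98604665] [569.85996025 193.98972279 144.03249829]
```

```bash
python3 -m pendant '[0,0,0,-0.45,-0.25,0.8,4.5, 0,0,0,0,0,1.5,4.5, 0,0,0,0,0,1.0,4.5, 0,0,0,0,0,0.5,4.5, 0,0,0,0,0,0,4.5, 0,0,0,0,0,0,4.5]'
python3 -c "
from h import *
from cell import manip
s=manip.observe();Rm=R.from_rotvec(s['tool_rot']).as_matrix();print(Rm.T@(np.array([575,194,96])-s['eef_pos']))"
```

```text
clock: 2.98
eef_pos: [579.4, 194.1, 110.9]
tool_rot: [-0.836, 3.027, 0.001]
wrist_force: [1.2, 0.0, 0.4]
width: 0.524
grip_force: 0.0
[ 3.85063031  2.15485133 14.87358197]
```

```bash
for i in 1 2; do python3 -m pendant '[0,0,0,0,0,0,4.5, 0,0,0,0,0,0,4.5, 0,0,0,0,0,0,4.5]' | grep eef; done
```

```text
eef_pos: [579.5, 193.9, 110.9]
eef_pos: [579.2, 193.7, 110.4]
```

```bash
python3 -m pendant '[0,0,0,0.36,0.23,0,4.5, 0,0,0,0,0,0.8,4.5, 0,0,0,0,0,0.65,4.5, 0,0,0,0,0,0,4.5, 0,0,0,0,0,0,4.5, 0,0,0,0,0,0,4.5]'
python3 -m pendant '[0,0,0,0,0,0,1, 0,0,0,0,0,0,1, 0,0,0,0,0,0,1, 0,0,0,0,0,0,1, 0,0,0,0,0,0,1, 0,0,0,0,0,0,1, 0,0,0,0,0,0,1]'
```

```text
clock: 3.98
eef_pos: [574.9, 193.8, 95.5]
tool_rot: [0.836, -3.028, -0.0]
wrist_force: [-0.4, 0.2, -0.5]
width: 0.531
grip_force: 0.0
clock: 4.57
eef_pos: [574.1, 195.6, 96.3]
tool_rot: [-0.838, 3.028, 0.004]
wrist_force: [-4.3, 4.7, 5.0]
width: 0.17
grip_force: 59.9
```

```bash
python3 -m pendant '[0,0,0,0,0.2,0,1, 0,0,5,0,0,0,1, 0,0,5,0,0,0,1, 0,0,5,0,0,0,1, 0,0,5,0,0,0,1, 0,0,5,0,0,0,1, 0,0,5,0,0,0,1]'
python3 -m pendant '[0,0,5,0,0,0,1, 0,0,5,0,0,0,1, 0,0,5,0,0,0,1, 0,0,5,0,0,0,1, 0,0,5.0,0,0,0,1, 0,0,0,0,0,0,1, 0,0,0,0,0,0,1, 0,0,0,0,0,0,1]'
```

```text
clock: 5.15
eef_pos: [574.2, 195.1, 96.3]
tool_rot: [-0.018, 3.141, -0.001]
wrist_force: [-2.0, 0.4, 4.3]
width: 0.171
grip_force: 59.9
clock: 5.82
eef_pos: [574.1, 194.7, 96.3]
tool_rot: [0.656, 3.072, -0.002]
wrist_force: [-2.5, -0.6, 5.7]
width: 0.174
grip_force: 60.0
```

```bash
python3 - <<'E'
from h import *
from cell import manip,grab_frame
s=manip.observe();Rm=R.from_rotvec(s['tool_rot']).as_matrix();x=Rm[:,0];print(np.degrees(np.arctan2(x[1],x[0])))
for n,(a,b,c,d) in dict(top=(145,200,180,250),scene=(215,275,180,260)).items():
    p,_=grab_frame(n);cv2.imwrite(f"pics/{n}2.png",p)
    q=cv2.resize(p[a:b,c:d],(560 if n=="top" else 800,440 if n=="top" else 600),interpolation=cv2.INTER_CUBIC);cv2.imwrite(f"pics/c2{n}.png",q)
E
```

```text
155.89895261134166
```

View pics/c2scene.png

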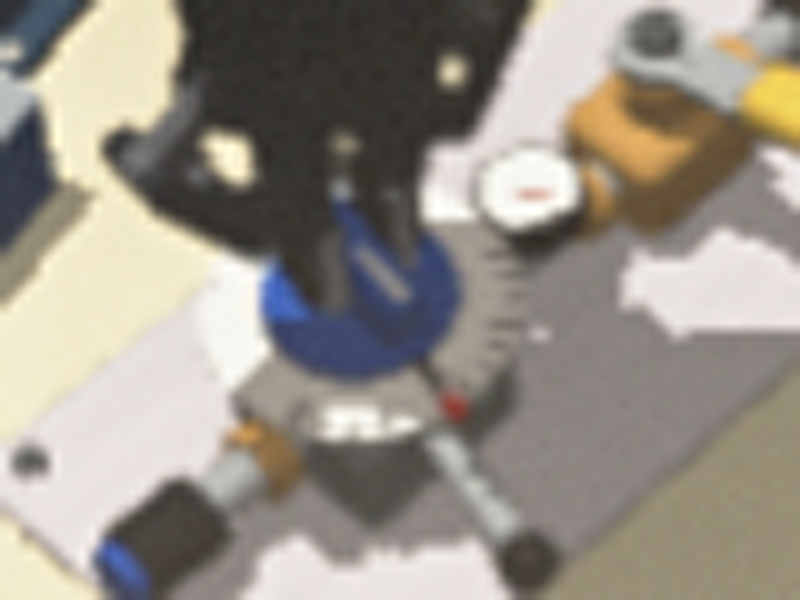

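Scene crop: pointer (black) from (415,360) to (437,385), aimed at the clip at (453,407); white line on the grip bar (360,250)–(405,300).

```bash
python3 - <<'E'
from h import *
f=lambda u,v:(u/10+180-.45,v/10+215-.45)
g=lambda u,v,z:onz("scene",*f(u,v),z)[:2]
a=lambda d:np.degrees(np.arctan2(d[1],d[0])).round(1)
print("whiteline",a(g(405,300,95)-g(360,250,95)))
print("pointer seg",a(g(437,385,74)-g(412,355,74)))
t=g(437,385,72);c=g(453,407,69);print(t,c)
# centre from skirt ellipse: solve centre offset assumed reg in scene frame
for reg in([575,194],[574,195],[572,195.5]):print(reg,"tip",a(t-reg),"clip",a(c-reg),np.hypot(*(t-reg)).round(1),np.hypot(*(c-reg)).round(1))
E
```

```text
whiteline 155.9
pointer seg 154.1
[535.99890454 213.13504176] [529.4893976  215.75260032]
[575, 194] tip 153.9 clip 154.5 43.4 50.4
[574, 195] tip 154.5 clip 155.0 42.1 49.1
[572, 195.5] tip 153.9 clip 154.5 40.1 47.1
```

View pics/c2top.png

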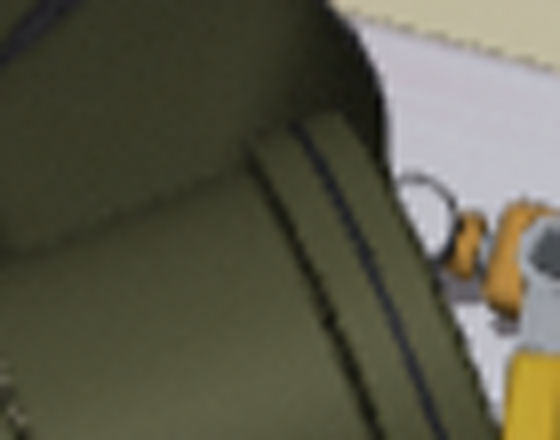

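```bash
python3 -m pendant '[0,0,0,0,0,0,4.5, 0,0,0,0,0,0,4.5, 0,0,0,0,0,0,4.5, 0,0,0,0,0,0,4.5, 0,0,0,0,0,-1,4.5, 0,0,0,0,0,-2.5,4.5, 0,0,0,0,0,-3,4.5]'
python3 -m pendant '[0,0,6.6,0,0,0,0, 0,0,0,2.58,-1.34,0,0, 0,0,0,2.58,-1.34,0,0, 0,0,0,2.58,-1.34,0,0, 0,0,0,0,0,0,0, 0,0,0,0,0,0,0, 0,0,0,0,0,0,0, 0,0,0,0,0,0,0]'
cat >>h.py <<'E'
def to(x,y,z,yaw):
    "shift (cm, tool axes) to a point and the turn about tool z for tool x at world yaw deg"
    from cell import manip
    s=manip.observe();M=R.from_rotvec(s['tool_rot']).as_matrix();a=np.degrees(np.arctan2(M[1,0],M[0,0]))
    print("eef",np.round(s['eef_pos'],1),"yaw",a.round(1),"shift",(M.T@(np.array([x,y,z])-s['eef_pos'])/10).round(2),"wz",((a-yaw+180)%360-180).round(1),"F",np.round(s['wrist_force'],1),"q",np.round(s['qpos'],2))
E
python3 -c "
from h import *
to(487,199.7,67,149.3)"
```

```text
clock: 6.5
eef_pos: [572.6, 194.9, 160.4]
tool_rot: [-0.655, -3.069, 0.004]
wrist_force: [1.1, 1.2, -0.2]
width: 0.527
grip_force: 0.0
clock: 7.17
eef_pos: [488.4, 200.6, 161.2]
tool_rot: [0.833, 3.027, 0.002]
wrist_force: [0.8, -0.0, -0.7]
width: -0.001
grip_force: 0.0
eef [488.4 200.6 161.2] yaw 149.2 shift [ 0.09 -0.17  9.42] wz -0.1 F [ 0.8 -0.  -0.7] q [-0.39  0.69 -0.14  1.94  0.18  0.51  0.38]
```

```bash
python3 -m pendant '[0,0,0,0.05,-0.1,2.5,0, 0,0,0,0,0,2.5,0, 0,0,0,0,0,2.2,0, 0,0,0,0,0,1.5,0, 0,0,0,0,0,0.7,0, 0,0,0,0,0,0,0, 0,0,0,0,0,0,0, 0,0,0,0,0,0,0]'
python3 -c "
from h import *
to(487,199.7,67,149.3)"
python3 -m pendant '[0,0,0,0,0.8,0,0, 0,0,0,0,0.6,0,0, 0,0,0,0,0.6,0,0, 0,0,0,0,0,0,0, 0,0,0,0,0,0,0]'
```

```text
clock: 7.83
eef_pos: [486.8, 200.2, 67.6]
tool_rot: [0.833, 3.028, 0.002]
wrist_force: [-0.2, 0.1, -0.1]
width: -0.004
grip_force: 0.0
eef [486.8 200.2  67.6] yaw 149.2 shift [-0.04 -0.03  0.06] wz -0.1 F [-0.2  0.1 -0.1] q [-0.43  0.86 -0.08  1.99  0.22  0.3   0.34]
clock: 8.25
eef_pos: [496.4, 217.9, 67.1]
tool_rot: [0.831, 3.029, 0.002]
wrist_force: [-1.0, 0.3, 0.5]
width: 0.0
grip_force: 0.0
```

```bash
python3 -m pendant '[0,0,6,0.17,0.83,0,0, 0,0,6,0.17,0.83,0,0, 0,0,6,0.17,0.83,0,0, 0,0,6,0.17,0.83,0,0, 0,0,0,0,0,0,0, 0,0,0,0,0,0,0]'
python3 -c "
from h import *
t=np.radians(149.3-24);p=np.array([574.5,194.3])+78*np.array([np.cos(t),np.sin(t)])-20*np.array([np.sin(t),-np.cos(t)])
to(*p,67,149.3-24)"
```

```text
clock: 8.75
eef_pos: [511.8, 246.6, 66.7]
tool_rot: [1.44, 2.792, -0.0]
wrist_force: [-0.5, -0.6, 0.1]
width: 0.0
grip_force: 0.0
eef [511.8 246.6  66.7] yaw 125.4 shift [-0.1   0.09 -0.03] wz 0.1 F [-0.5 -0.6  0.1] q [-0.53  0.89 -0.01  1.87  0.01  0.39  0.08]
```

```bash
python3 -m pendant '[0,0,6,0.12,0.86,0,0, 0,0,6,0.12,0.83,0,0, 0,0,6,0.12,0.83,0,0, 0,0,6,0.12,0.83,0,0, 0,0,0,0,0,0,0, 0,0,0,0,0,0,0]'
python3 - <<'E'
from h import *
from cell import grab_frame
t=np.radians(149.3-48);p=np.array([574.5,194.3])+78*np.array([np.cos(t),np.sin(t)])-20*np.array([np.sin(t),-np.cos(t)])
to(*p,67,149.3-48)
p,_=grab_frame("scene");cv2.imwrite("pics/s3.png",p);cv2.imwrite("pics/c3.png",cv2.resize(p[200:290,160:280],(800,600),interpolation=cv2.INTER_CUBIC))
E
```

```text
clock: 9.25
eef_pos: [539.4, 265.8, 66.7]
tool_rot: [1.987, 2.433, 0.0]
wrist_force: [-0.1, 0.6, 0.4]
width: 0.001
grip_force: 0.1
eef [539.4 265.8  66.7] yaw 101.5 shift [ 0.1   0.04 -0.03] wz 0.2 F [-0.1  0.6  0.4] q [-0.59  0.92  0.09  1.77 -0.16  0.46 -0.18]
```

View pics/c3.png

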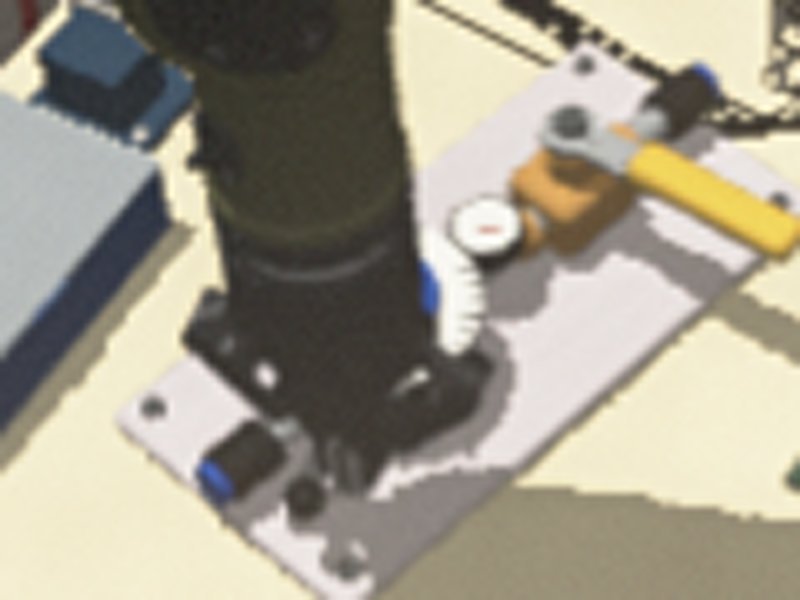

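The ball now stands at (305,497) ahead of the fingers: the ring is following.

```bash
python3 - <<'E'
from h import *
w=onz("scene",205.3,274.1,54);d=w[:2]-[574.5,194.3];print(w,np.hypot(*d),np.degrees(np.arctan2(d[1],d[0])))
E
python3 -m pendant '[0,0,6,0.17,0.83,0,0, 0,0,6,0.17,0.83,0,0, 0,0,0,0,0,0,0]'
python3 -m pendant '[0,0,3,0.08,0.41,0,0, 0,0,3,0.08,0.41,0,0, 0,0,0,0,0,0,0]'
```

```text
[550.58164385 286.26362972  54.        ] 95.0231390368132 104.57877525281718
clock: 9.55
eef_pos: [555.7, 270.9, 66.7]
tool_rot: [2.236, 2.207, -0.001]
wrist_force: [-1.1, 0.2, 0.5]
width: -0.002
grip_force: 0.6
clock: 9.8
eef_pos: [563.3, 272.2, 66.7]
tool_rot: [-2.345, -2.091, 0.002]
wrist_force: [-1.6, -0.1, 1.5]
width: 0.001
grip_force: 1.1
```

```bash
python3 -m pendant '[0,0,2,0.05,0.28,0,0, 0,0,2,0.05,0.28,0,0, 0,0,0,0,0,0,0]' | grep -E "eef|force"
python3 -m pendant '[0,0,1,0,0.2,0,0, 0,0,0,0,0,0,0]'| grep -E "eef|force"
python3 -m pendant '[0,0,1,0,0.2,0,0, 0,0,0,0,0,0,0]'| grep -E "eef|force"
```

```text
eef_pos: [568.8, 272.8, 66.6]
wrist_force: [-4.1, -0.3, 2.3]
grip_force: 2.1
eef_pos: [569.1, 272.9, 66.5]
wrist_force: [-7.5, 0.6, 3.7]
grip_force: 4.1
eef_pos: [569.4, 273.1, 66.4]
wrist_force: [-10.2, 0.6, 6.6]
grip_force: 5.9
```

```bash
python3 -m pendant '[0,0,0,0,-1,0,0, 0,0,0,0,-1.5,0,0, 0,0,0,0,0,-2,0, 0,0,0,0,0,-3,0, 0,0,0,0,0,-4,0, 0,0,0,0,0,-2,0, 0,0,0,0,0,0,0, 0,0,0,0,0,0,0]'
python3 - <<'E'
from h import *
from cell import grab_frame
p,_=grab_frame("scene");cv2.imwrite("pics/s4.png",p);cv2.imwrite("pics/c4.png",cv2.resize(p[200:290,170:290],(800,600),interpolation=cv2.INTER_CUBIC))
to(485,101,170,142)
E
```

```text
clock: 11.05
eef_pos: [551.1, 278.1, 178.4]
tool_rot: [2.452, 1.961, 0.008]
wrist_force: [-0.6, 0.2, -0.2]
width: -0.0
grip_force: 0.0
eef [549.7 277.8 176.9] yaw 77.3 shift [-18.67  -2.43   0.67] wz -64.7 F [-0.  -0.1  0. ] q [-0.69  0.78  0.27  1.68 -0.29  0.72 -0.5 ]
```

View pics/c4.png

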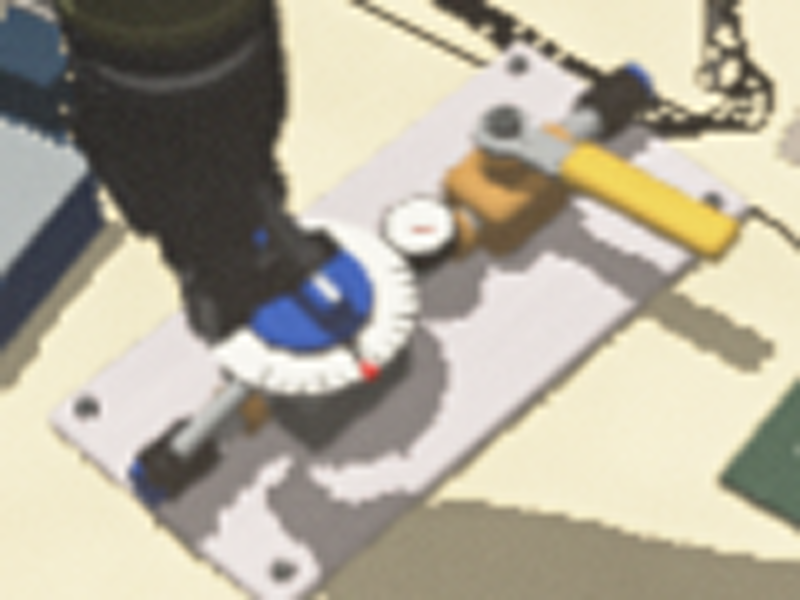

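Pointer (365,362) still at the clip (370,371); the bar lies over the pipe end at (210,420), clear of the fingers. Now the lever.

```bash
python3 -m pendant '[0,0,7,0,0,0,0, 0,0,7,0,0,0,0, 0,0,7,0,0,0,0, 0,0,7,0,0,0,0, 0,0,7,0,0,0,0, 0,0,7,0,0,0,0, 0,0,7,0,0,0,0, 0,0,7,0,0,0,0, 0,0,7,0,0,0,0, 0,0,7,0,0,0,0]' |grep -E "eef|force"
python3 -m pendant '[0,0,7,0,0,0,0, 0,0,7,0,0,0,0, 0,0,0,0,0,0,0, 0,0,0,0,0,0,0]' |grep -E "eef|force"
python3 -c "
from h import *
to(480,126,170,-6.7)"
```

```text
eef_pos: [548.5, 277.3, 174.9]
wrist_force: [-0.1, 0.3, -0.0]
grip_force: 0.0
eef_pos: [548.5, 277.4, 175.2]
wrist_force: [1.2, -0.5, 0.4]
grip_force: 0.0
eef [548.5 277.4 175.2] yaw -6.5 shift [-5.09 15.82  0.57] wz 0.2 F [ 1.2 -0.5  0.4] q [-0.9   0.87  0.68  1.69 -0.7   0.84 -1.58]
```

```bash
python3 -m pendant '[0,0,0,-1.27,3.95,0,0, 0,0,0,-1.27,3.95,0,0, 0,0,0,-1.27,3.95,0,0, 0,0,0,-1.27,3.95,0,0, 0,0,0,0,0,0,0, 0,0,0,0,0,0,0, 0,0,0,0,0,0,0]' |grep -E "eef|force"
python3 -c "
from h import *
to(480,126,92,-6.7)"
```

```text
eef_pos: [480.6, 127.3, 176.7]
wrist_force: [0.3, 0.4, -0.2]
grip_force: 0.0
eef [480.6 127.3 176.7] yaw -6.6 shift [-0.05  0.15  8.47] wz 0.1 F [ 0.3  0.4 -0.2] q [-0.71  0.73  0.61  2.04 -0.74  0.6  -1.27]
```

```bash
python3 -m pendant '[0,0,0,0,0.1,2.5,0, 0,0,0,0,0,2.5,0, 0,0,0,0,0,2,0, 0,0,0,0,0,1.4,0, 0,0,0,0,0,0,0, 0,0,0,0,0,0,0, 0,0,0,0,0,0,0]' |grep -E "eef|force"
python3 -m pendant '[0,0,0,0,0.9,0,0, 0,0,0,0,0.9,0,0, 0,0,-6,-0.19,0.74,0,0, 0,0,-6,-0.19,0.74,0,0, 0,0,-6,-0.19,0.74,0,0, 0,0,0,0,0,0,0, 0,0,0,0,0,0,0]' |grep -E "eef|force"
cat >>h.py <<'E'
def lev(d,r=70,s=22):
    t=np.radians(173.3+d);u=np.array([np.cos(t),np.sin(t)]);b=np.array([u[1],-u[0]])
    to(*(np.array([545,78])+r*u+s*b),92,173.3+d-180)
E
python3 -c "
from h import *
lev(18)"
```

```text
eef_pos: [480.8, 126.7, 93.2]
wrist_force: [-1.3, 0.2, 0.9]
grip_force: 0.0
eef_pos: [472.3, 85.4, 93.5]
wrist_force: [0.3, 0.9, 1.8]
grip_force: 0.9
eef [472.3  85.4  93.5] yaw 11.1 shift [-0.01 -0.05  0.15] wz -0.2 F [0.3 0.9 1.8] q [-0.45  0.81  0.29  2.13 -0.78  0.3  -0.87]
```

```bash
python3 -m pendant '[0,0,-6,-0.19,0.74,0,0, 0,0,-6,-0.19,0.74,0,0, 0,0,-6,-0.19,0.74,0,0, 0,0,0,0,0,0,0]' |grep -E "eef|force"
python3 -c "
from h import *
lev(36)"
python3 -m pendant '[0,0,-6,-0.19,0.74,0,0, 0,0,-6,-0.19,0.74,0,0, 0,0,0,0,0,0,0, 0,0,0,0,0,0,0]' |grep -E "eef|force"
python3 - <<'E'
from h import *
from cell import grab_frame
lev(48)
p,_=grab_frame("scene");cv2.imwrite("pics/s5.png",p);cv2.imwrite("pics/c5.png",cv2.resize(p[170:260,200:320],(800,600),interpolation=cv2.INTER_CUBIC))
E
```

```text
eef_pos: [473.5, 62.9, 93.3]
wrist_force: [0.5, 2.6, 1.1]
grip_force: 1.1
eef [473.5  62.9  93.3] yaw 29.3 shift [-0.03 -0.02  0.13] wz -0.0 F [0.5 2.6 1.1] q [-0.36  0.8   0.21  2.14 -0.63  0.26 -0.65]
eef_pos: [477.7, 48.5, 92.9]
wrist_force: [0.0, 1.7, 1.4]
grip_force: 0.8
eef [477.7  48.5  92.9] yaw 41.0 shift [-0.    0.03  0.09] wz -0.3 F [0.  1.7 1.4] q [-0.31  0.8   0.18  2.13 -0.53  0.25 -0.52]
```

View pics/c5.png

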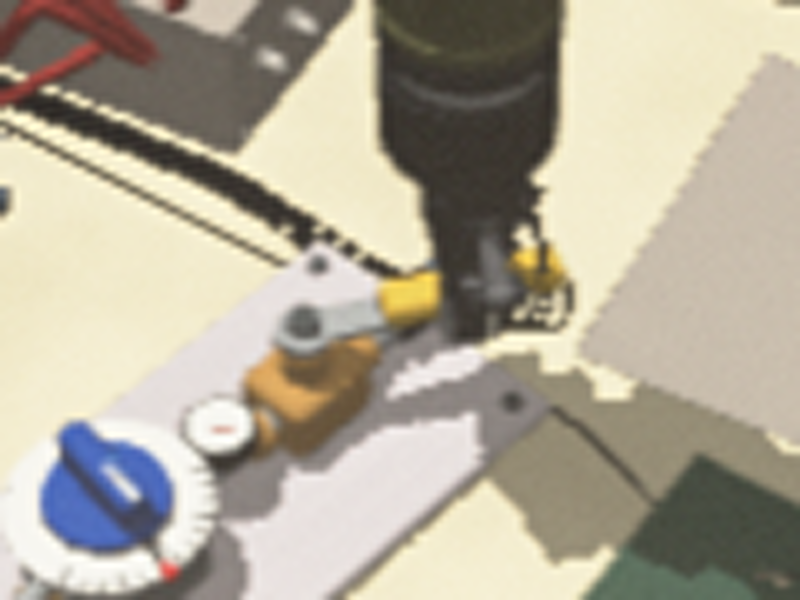

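The lever has followed to roughly halfway, the cable strands offering no resistance; the pointer is still at the clip.

```bash
python3 -m pendant '[0,0,-6,-0.19,0.74,0,0, 0,0,-6,-0.19,0.74,0,0, 0,0,-6,-0.19,0.74,0,0, 0,0,0,0,0,0,0]' |grep -E "eef|force"
python3 -m pendant '[0,0,-6,-0.19,0.74,0,0, 0,0,-4,-0.13,0.5,0,0, 0,0,0,0,0,0,0]' |grep -E "eef|force"
python3 -c "
from h import *
lev(76)"
python3 -m pendant '[0,0,-2,-0.06,0.25,0,0, 0,0,-2,-0.06,0.25,0,0, 0,0,0,0,0,0,0]' |grep -E "eef|force"
python3 -m pendant '[0,0,-2,-0.06,0.25,0,0, 0,0,0,0,0,0,0]' |grep -E "eef|force"
python3 -c "
from h import *
lev(82)"
```

```text
eef_pos: [489.7, 29.5, 92.7]
wrist_force: [-1.1, 3.0, 1.1]
grip_force: 1.1
eef_pos: [498.4, 21.0, 92.5]
wrist_force: [-1.3, 2.9, 1.5]
grip_force: 1.5
eef [498.4  21.   92.5] yaw 69.1 shift [-0.02  0.14  0.05] wz -0.2 F [-1.3  2.9  1.5] q [-0.2   0.8   0.11  2.07 -0.28  0.28 -0.22]
eef_pos: [502.0, 18.4, 92.5]
wrist_force: [-3.2, 3.1, 2.0]
grip_force: 2.4
eef_pos: [502.2, 17.8, 92.4]
wrist_force: [-7.3, 4.9, 6.0]
grip_force: 4.8
eef [502.2  17.8  92.4] yaw 75.3 shift [-0.09  0.41  0.03] wz -0.0 F [-7.3  4.9  6. ] q [-0.18  0.8   0.09  2.05 -0.22  0.3  -0.16]
```

```bash
python3 -m pendant '[0,0,0,0,0.25,0,0, 0,0,0,0,0,0,0, 0,0,0,0,0,0,0]' |grep -E "eef|force"
python3 -m pendant '[0,0,0,0,0.25,0,0, 0,0,0,0,0,0,0, 0,0,0,0,0,0,0]' |grep -E "eef|force"
```

```text
eef_pos: [502.4, 17.8, 92.3]
wrist_force: [-10.0, 6.4, 9.1]
grip_force: 7.0
eef_pos: [502.6, 17.7, 92.3]
wrist_force: [-14.2, 6.8, 12.9]
grip_force: 9.4
```

Hard stop. Back off, lift clear and check lever, bar and pointer by depth and colour.

```bash
python3 -m pendant '[0,0,0,0,-1.2,0,0, 0,0,0,0,-1.5,0,0, 0,0,0,0,0,-2,0, 0,0,0,0,0,-3.5,0, 0,0,0,0,0,-4,0, 0,0,0,0,0,-4,0, 0,0,0,0,-4,0,0, 0,0,0,0,-4,0,0, 0,0,0,0,0,0,0]' |grep -E "eef|force"
python3 -m pendant '[0,0,0,-4,-2,0,0, 0,0,0,-4,-2,0,0, 0,0,0,-4,-2,0,0, 0,0,0,-4,0,0,0, 0,0,0,0,0,0,0, 0,0,0,0,0,0,0, 0,0,0,0,0,0,0, 0,0,0,0,0,0,0]' |grep -E "clock|eef|force"
python3 - <<'E'
from h import *
from cell import grab_frame
th=np.radians(-14.58);Rm=np.array([[np.cos(th),-np.sin(th)],[np.sin(th),np.cos(th)]])
reg=np.array([575.3,194.1]);val=np.array([545.1,78])
for n in("scene","top"):
    p,d=grab_frame(n);cv2.imwrite(f"pics/{n}6.png",p);h=cv2.cvtColor(p,cv2.COLOR_BGR2HSV).astype(int)
    def sel(m,z,c,rm):
        v,u=np.nonzero(m);W=np.array([onz(n,a,b,z)[:2] for a,b in zip(u,v)]) if len(u) else np.zeros((0,2))
        return W[np.hypot(*(W-c).T)<rm] if len(W) else W
    ang=lambda q:np.degrees(np.arctan2(q[1],q[0])).round(1)
    Y=sel((h[...,0]>20)&(h[...,0]<32)&(h[...,1]>170)&(h[...,2]>90),86,val,140)
    if len(Y)>20:
        q=(Y-val)@Rm;q=q[np.hypot(*q.T)>40];uu,sv,vt=np.linalg.svd(q-q.mean(0));print(n,"yellow",len(q),"mean ang",ang(q.mean(0)),"axis",ang(vt[0]),"r",np.hypot(*q.T).min().round(),np.hypot(*q.T).max().round())
    C=sel(((h[...,0]<8)|(h[...,0]>172))&(h[...,1]>150)&(h[...,2]>90),68,reg,60)
    if len(C):q=(C-reg)@Rm;print(n,"clip",len(C),ang(q.mean(0)),np.hypot(*q.mean(0)))
    # dark pixels on annulus r 31..40 (pointer) ; brightness profile
    g=p.max(2);prof=[]
    c=get_calibration(n);K=np.array(c["intrinsics"]);E=np.array(c["extrinsics"])
    for a in range(130,211,3):
        t=np.radians(a);v=[]
        for r in(33,35,37):
            X=np.array([*(reg+Rm@(r*np.array([np.cos(t),np.sin(t)]))),70])
            pt=cv2.projectPoints(X.reshape(1,3),cv2.Rodrigues(E[:3,:3])[0],E[:3,3],K,np.array([c["k1"],0,0,0]))[0].ravel()
            v.append(cv2.getRectSubPix(g,(1,1),tuple(map(float,pt)))[0,0])
        prof.append((a,int(np.mean(v))))
    print(prof)
E
```

```text
eef_pos: [396.6, 42.3, 227.3]
wrist_force: [-1.4, -0.0, -0.4]
grip_force: 0.0
clock: 17.65
eef_pos: [315.8, -89.2, 227.7]
wrist_force: [0.2, -0.2, 0.2]
grip_force: 0.0
scene clip 2 169.5 50.98855037564159
[(130, 218), (133, 210), (136, 208), (139, 204), (142, 199), (145, 195), (148, 193), (151, 190), (154, 192), (157, 195), (160, 198), (163, 183), (166, 152), (169, 117), (172, 113), (175, 131), (178, 160), (181, 189), (184, 199), (187, 201), (190, 203), (193, 198), (196, 202), (199, 212), (202, 223), (205, 232), (208, 237)]
top yellow 190 mean ang -91.5 axis -89.5 r 40.0 118.0
top clip 3 169.9 46.22763221533028
[(130, 188), (133, 187), (136, 188), (139, 189), (142, 185), (145, 180), (148, 183), (151, 186), (154, 184), (157, 185), (160, 185), (163, 162), (166, 110), (169, 71), (172, 83), (175, 136), (178, 159), (181, 173), (184, 178), (187, 181), (190, 182), (193, 183), (196, 183), (199, 183), (202, 183), (205, 187), (208, 186)]
```

```bash
python3 - <<'E'
from h import *
th=np.radians(-14.58);Rm=np.array([[np.cos(th),-np.sin(th)],[np.sin(th),np.cos(th)]]);reg=np.array([575.3,194.1])
for n in("scene","top"):
    g=cv2.imread(f"pics/{n}6.png").max(2);c=get_calibration(n);K=np.array(c["intrinsics"]);E=np.array(c["extrinsics"]);o=[]
    for a in range(84,176,2):
        t=np.radians(a);v=[]
        for r in(90,94,98):
            X=np.array([*(reg+Rm@(r*np.array([np.cos(t),np.sin(t)]))),58.])
            pt=cv2.projectPoints(X.reshape(1,3),cv2.Rodrigues(E[:3,:3])[0],E[:3,3],K,np.array([c["k1"],0,0,0]))[0].ravel()
            v.append(int(cv2.getRectSubPix(g,(1,1),tuple(map(float,pt)))[0,0]))
        o.append((a,int(np.mean(v))))
    print(n,o)
E
```

```text
scene [(84, 234), (86, 233), (88, 234), (90, 218), (92, 141), (94, 80), (96, 77), (98, 81), (100, 79), (102, 79), (104, 74), (106, 74), (108, 84), (110, 114), (112, 137), (114, 145), (116, 145), (118, 146), (120, 170), (122, 204), (124, 227), (126, 233), (128, 233), (130, 233), (132, 234), (134, 234), (136, 235), (138, 235), (140, 236), (142, 236), (144, 236), (146, 235), (148, 235), (150, 234), (152, 235), (154, 234), (156, 234), (158, 234), (160, 234), (162, 232), (164, 226), (166, 231), (168, 234), (170, 234), (172, 234), (174, 234)]
top [(84, 156), (86, 123), (88, 119), (90, 101), (92, 52), (94, 30), (96, 28), (98, 20), (100, 54), (102, 134), (104, 170), (106, 173), (108, 168), (110, 172), (112, 176), (114, 177), (116, 176), (118, 176), (120, 177), (122, 181), (124, 185), (126, 188), (128, 184), (130, 145), (132, 113), (134, 109), (136, 164), (138, 187), (140, 179), (142, 162), (144, 160), (146, 149), (148, 147), (150, 163), (152, 176), (154, 175), (156, 179), (158, 180), (160, 180), (162, 181), (164, 181), (166, 181), (168, 181), (170, 181), (172, 181), (174, 181)]
```

Top view: ball centred at about 96°, which is the tight stop (96.2°). Handing in.

```bash
python3 -c "
from cell import ticket;print(ticket.job_done())"
```

```text
the job is handed in; nothing more can be done
None
```

I set the knob pointer on the red mark (within about 1°), swung the lock ring to its tight stop, then opened the valve to its end stop; job handed in at about 18 s with the arm clear, no verdict returned. I did not re-measure the multimeter, screwdriver and solder spool afterwards, but nothing came near them.

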